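Hold a collet nut over the inspection mirror with spring tongs

ROBOT

A 7-joint arm with a two-finger parallel gripper is mounted at the origin on a cart in front of the work surface, level with it; the furniture and walls round the work are solid. World frame = base frame: x ahead of the robot, y to its left, z up, the work surface at z = 0. Lengths are in m, angles in rad, forces in N, time in s.
With the tool pointing down it reaches from about 0.35 to 0.9 m from the base axis. Payload 19.9 kg.
Tool frame: the origin (TCP) lies midway between the tips of the shut fingers; the grasp point (between the pads) lies manip.grasp_offset behind it (manip.grasp_offset is the distance from the TCP to the grasp point, in m); z points along the fingers, y is the line along which they close (so a half turn about z gives the same grasp; the last joint's range is limited). The gripper opens to 85 mm and grips with 20 to 120 N. Pads are 22 mm wide; open, the fingers measure 114 mm over their backs; the gripper's body (76 mm by 85 mm) begins 54 mm behind the grasp point. The pads swing forward as they close: fully open they stand 13 mm farther back than shut.
Start: joints at [1.097, 0.417, -0.01, 1.614, 0.005, 1.111, -0.053], TCP at [0.262, -0.567, 0.231] pointing down, gripper open.
Joint ranges: [-2.81, 2.81], [-0.39, 2.02], [-1.27, 1.25], [0.06, 2.57], [-1.19, 4.33], [0.19, 2], [-2.82, 2.82]. Speed limits (rad/s): [1.89, 1.89, 2.39, 2.39, 3.01, 3.01, 3.01].

INTERFACE

Orientations are given as [roll, pitch, yaw] about the fixed x, y, z axes, in that order (R = Rz(yaw) Ry(pitch) Rx(roll)).
In Python, from station import manip, snapshot, camera_info, job_done gives the robot as it stands.
- The arm moves only by the tool drive_tool, never from a script. Its argument "motion" is a list that holds one entry, the list of rows, each a list of 7 numbers: the gripper's target within -1 to 1 (shut at 1, half-way at 0, fully open at -1), then the shift along the tool's x, y, z in m, then the turn, a rotation vector about the tool's x, y, z in degrees. A call has 1 to 5 rows; each row is the pose to reach, as a shift and turn from the pose commanded when the call began, along the tool's axes at that moment; what a row does not reach only later rows make up. A row lasts 1/10 s, in which the tool goes at most 50 mm and 8.59 degrees, less where a joint would pass 70% of its speed; a pose out of reach is approached as far as the arm can. A call with a gripper value outside its range is refused whole. The fingers move at their own pace and stop on an object; the grip force is fixed at half the most. Time passes only in rows, so rows that repeat a pose let the fingers close. It gives the time, the measured TCP pose, the force, the opening and the grip force at its end, in the units of the state.
- manip.read_state(): the state, without advancing time (a new reading comes with each control period).
- snapshot(name): name is "side" or "top" or "wrist"; returns the picture (480x640x3 uint8, blue, green, red); there is no depth.
- camera_info(name): a dict with "intrinsics" (3x3 intrinsics, pixels), "D" ([k1, k2, p1, p2, k3] as OpenCV has them; the pictures are not rectified), "origin" and "orientation" of the camera in the world. Camera axes: x right, y down, z forward; pixel columns grow to the right and rows downward; lengths in m; the calibration is good to about 2 mm. A picture is of the moment at which its call begins: read the wrist's pose just before it. camera_info takes no time and is no camera call; for the wrist camera it gives the pose at the moment of the call.
- job_done(): hands the job in; it is judged then, once.
The state is a dict: "clock": time; "joints": joint angles; "qvel": joint speeds; "effort": joint torques, N m; "ee_pos": TCP position; "ee_rot": TCP orientation; "force": force on the tool from outside, world axes, zero at the start; "moment": the same for the moment, N m; "gripper_width": finger opening in m; "finger_force": force on a finger pad.
Only numpy, scipy, OpenCV 4.12 (cv2) and the standard library are available. Lean on these libraries where they do the work, as an engineer would, in place of code of your own. Each camera call takes 0.05 s, during which the arm holds its last target. There are 200 camera calls.

TASK

Take the spring tongs out of their wooden stand, squeeze them on the clean collet nut lying in the round steel pan, and lift it out without ever touching the nut with the gripper itself. Bring it over the middle of the round inspection mirror and keep it there, roughly level and still, about 10 cm above its plate: finish while still squeezing the tongs and holding the nut up, do not put anything down. Leave the setting block, the wax tin and the air coupling where they are.

Things in the scene. Friction and masses are not known exactly. Their poses are not given: they have to be found in the camera images.
- tongs: Steel spring tongs standing upright in the stand, 119 mm tall, 80 g. Origin midway between the two tips at their lower end, z up to the bridge joining the arms; the arms are on the +y and -y sides and close along y, symmetrically. Each arm is a steel strip 14 mm wide (x), 4 mm thick, hinged at the bridge 112 mm above the origin; below the grip sleeves the arms step outward to the jaws.
- tongs_grip (a point): Point between the black plastic grip sleeves on the outsides of the arms, 85 mm above the tongs' origin: squeeze here. The sleeves reach 15 mm above and below it and are 18 mm wide (x); across both it is 37 (top) to 43 mm (bottom) with the tongs open, 34 mm with the jaws on the nut. The bridge's top is 34 mm higher. Axes as the tongs'.
- tongs_tip (a point): Point between the two jaws, 8 mm above the tongs' lower end; axes as the tongs'. The jaws' gap is 57 mm when open (67 mm over their outsides), 35 mm when on the nut, the arms then upright and parallel.
- tongs_left (a joint): Swing (rad) of the +y arm; the other swings equally. 0 open as sprung, grows when squeezed, about 0.105 on the nut, 0.26 shut. 1 mm less across the sleeves is about 0.012 to 0.019 rad and 3 to 4 mm less between the jaws. The springs push the sleeves apart with about 3 N when open, 7 to 10 N when on the nut; a light squeeze to 0.02 to 0.05 is enough to carry the open tongs.
- stand: Fixed wooden block 50 x 100 x 40 mm (x, y, z), origin at the centre of its underside, with a pocket 17 x 73 mm (x, y), 34 mm deep, in which the tongs stand with their jaws; its y is along the long side, the same way as the tongs' y.
- pan: Fixed round steel pan, 132 mm across, 45 mm tall, wall 3 mm, floor 5 mm thick; origin at the centre of its underside, z up.
- nut: Dark steel collet nut, a ring-like round part 35 mm across and 18 mm tall, 45 g, lying flat on the pan's floor; origin at the centre of its underside, z up.
- mirror: Fixed round inspection mirror: polished plate 86 mm across in a black base 100 mm across, with a small aluminium stub at its side; origin at the centre of its underside, z up, plate surface 14 mm above it.
- block: Setting block, grey steel, 30 x 50 x 20 mm, a bystander to leave alone; origin at the centre of its underside.
- tin: Blue round wax tin, 70 mm across, 34 mm tall, a bystander to leave alone; origin at the centre of its underside.
- coupling: Brass quick air coupling standing upright, 24 mm across, 58 mm tall, a bystander to leave alone; origin at the centre of its underside.
Things that resemble listed ones, but are neither listed nor needed, are in the scene too. There is more than one size of the pan; the one meant has the size given above.

How it is judged:
By the outcome, as a careful person would: the job done as asked, in the order asked, and still so for the second after the job is handed in, while the arm keeps its last pose, push and grip.
It also fails if it takes over 61 s, if anything falls off the work surface, if the arm or the gripper's body presses on something with over 40 N, if the wrist force passes 120 N, or if a joint passes its speed limit or range.

## Working session

There is one attempt and no reset: what is moved stays moved. The work goes in short steps, Python scripts to look and compute and a tool call to move; the robot and the scene stay as the last step left them, time stands still between calls to the robot, and variables do not carry over. Pictures are saved under pics/ and viewed, at most 10 in all, crops included, and the job is handed in when it is done.

Besides the shell and the picture viewer there is one more tool, called after "Request:" by a JSON object that holds its "op" and its "data", one argument or row to a line. drive_tool: Moves the arm, as the interface text tells. Its arguments: {"type":"object","properties":{"motion":{"type":"array"}},"required":["motion"]}

```bash
mkdir -p pics
python3 - <<'E'
from station import manip, snapshot, camera_info
import cv2,numpy as np
for n in("top","side"):
    cv2.imwrite(f"pics/{n}0.png",snapshot(n)); c=camera_info(n); print(n,c)
s=manip.read_state(); print(s, manip.grasp_offset)
E
```

```text
top {'intrinsics': array([[598.75528288,   0.        , 321.7071506 ],
       [  0.        , 598.75528288, 240.10686682],
       [  0.        ,   0.        ,   1.        ]]), 'D': array([-0.00597327,  0.        ,  0.        ,  0.        ,  0.        ]), 'origin': array([ 0.33702349, -0.00858544,  1.600314  ]), 'orientation': array([-3.01964414, -0.01245787, -1.54681692])}
side {'intrinsics': array([[506.95178044,   0.        , 318.48055631],
       [  0.        , 506.95178044, 232.05683371],
       [  0.        ,   0.        ,   1.        ]]), 'D': array([0.03170669, 0.        , 0.        , 0.        , 0.        ]), 'origin': array([ 0.56442348, -0.89963304,  0.6519936 ]), 'orientation': array([-2.1448094 , -0.00289272,  0.0609777 ])}
{'clock': 0.1, 'joints': array([ 1.09648137,  0.41788897, -0.01030245,  1.61407124,  0.00471107,
        1.11071094, -0.05300278]), 'qvel': array([ 1.70557966e-03, -1.93221385e-03,  9.70268353e-04, -3.07967085e-03,
        7.14876066e-05,  6.13663747e-04, -2.63385067e-04]), 'effort': array([ 9.71034751e-04, -8.65831089e+01,  6.79412819e-01, -4.35638058e+01,
        1.90766860e-02,  4.93554660e-03,  3.77686285e-05]), 'ee_pos': array([ 0.26200868, -0.56710608,  0.2307566 ]), 'ee_rot': array([-3.14054167e+00,  9.37902109e-05,  4.32824456e-01]), 'force': array([ 0.22498799, -0.11152585, -0.61490915]), 'moment': array([ 0.00799339, -0.01397713, -0.00090549]), 'finger_force': 0.0, 'gripper_width': 0.08552656247081478} 0.0187
```

View pics/top0.png

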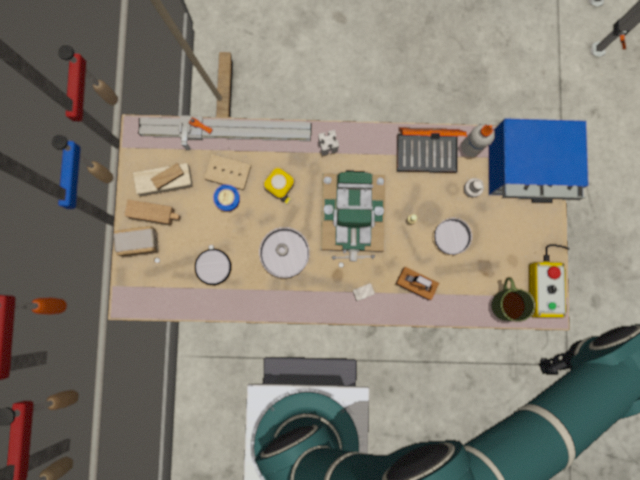

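View pics/side0.png

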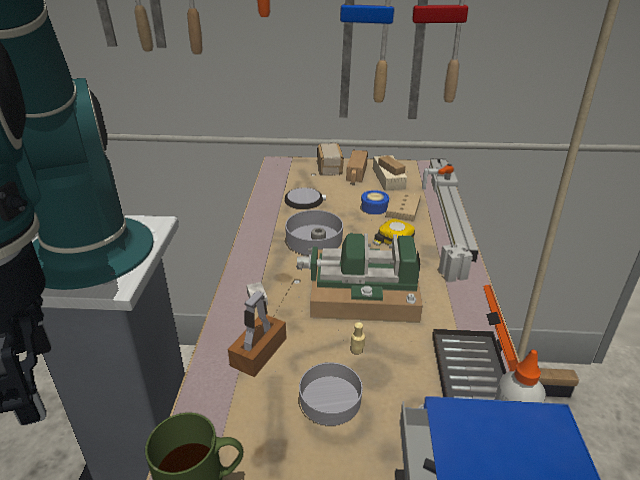

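```bash
cat > h.py <<'E'
import cv2,numpy as np
from scipy.spatial.transform import Rotation as Ro
from station import manip,snapshot,camera_info
def ray(c,uv,z):
    p=cv2.undistortPoints(np.float64([[uv]]),c["intrinsics"],c["D"])[0,0]
    d=Ro.from_euler('xyz',c["orientation"]).as_matrix()@[p[0],p[1],1]
    o=np.array(c["origin"]); return o+d*(z-o[2])/d[2]
def proj(c,P):
    R=Ro.from_euler('xyz',c["orientation"]).as_matrix()
    rv=cv2.Rodrigues(R.T)[0]; t=-R.T@np.array(c["origin"])
    return cv2.projectPoints(np.float64(P).reshape(-1,1,3),rv,t,c["intrinsics"],c["D"])[0][:,0]
E
python3 - <<'E'
from h import *
c=camera_info("top")
for n,uv,z in [("stand",(417,283),.04),("pan",(285,253),.045),("nut",(282,250.5),.02),("mirror",(212,266.5),.014),("pan2",(452,237),.045),("vise",(353,255),.1),("mug",(513,300),.1)]: print(n,ray(c,uv,z).round(3))
im=cv2.imread("pics/top0.png")
a=cv2.resize(im[255:310,385:450],None,fx=6,fy=6,interpolation=cv2.INTER_CUBIC)
b=cv2.resize(im[225:295,190:315],None,fx=6,fy=6,interpolation=cv2.INTER_CUBIC)
o=np.zeros((760,750,3),np.uint8);o[:420,:750]=b;o[425:755,:390]=a
d=cv2.resize(im[215:260,430:475],None,fx=6,fy=6,interpolation=cv2.INTER_CUBIC);o[425:695,400:670]=d
cv2.imwrite("pics/c1.png",cv2.resize(o,None,fx=.78,fy=.78))
E
```

```text
stand [ 0.422 -0.275  0.04 ]
pan [0.492 0.072 0.045]
nut [0.501 0.081 0.02 ]
mirror [0.454 0.265 0.014]
pan2 [ 0.545 -0.365  0.045]
vise [ 0.486 -0.103  0.1  ]
mug [ 0.382 -0.506  0.1  ]
```

View pics/c1.png

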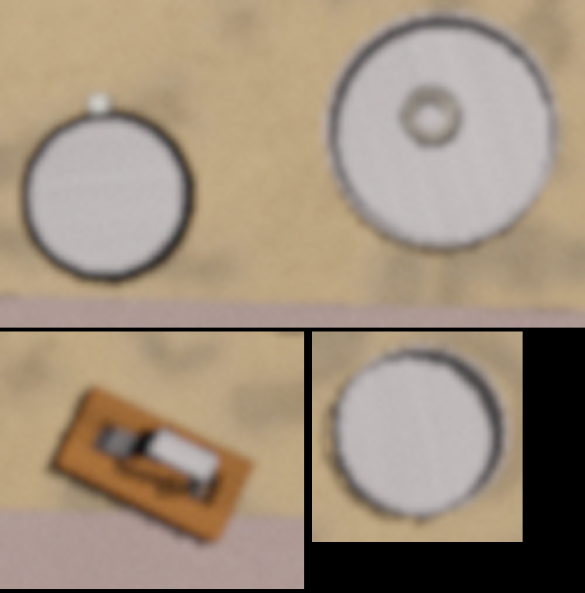

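```bash
cat >> h.py <<'E'
def go(xyz,yaw):
    "shift (tool axes) and turn deg from present pose to TCP xyz, tool down with yaw rad"
    s=manip.read_state(); R=Ro.from_euler('xyz',s["ee_rot"]); T=Ro.from_euler('xyz',[np.pi,0,yaw])
    print("shift",R.inv().apply(np.array(xyz)-s["ee_pos"]).round(4),"turn",(R.inv()*T).as_rotvec(degrees=True).round(2))
E
python3 - <<'E'
from h import *
c=camera_info("top")
q=np.array([(93,387),(252,463),(213,543),(52,466)])/4.68; q=q-[0,331.5/4.68]+[385,255]
# centres of edge pixels in the upscaled crop
P=np.array([ray(c,u,.04) for u in q-.4]); print(P.round(4),P.mean(0))
l=(P[0]+P[3]-P[1]-P[2]); a=np.arctan2(l[1],l[0]); print(np.hypot(*l[:2])/2,np.degrees(a))
go([*P.mean(0)[:2],.23],a-np.pi/2)
E
```

```text
[[ 0.4648 -0.2416  0.04  ]
 [ 0.4245 -0.3307  0.04  ]
 [ 0.3795 -0.309   0.04  ]
 [ 0.4201 -0.219   0.04  ]] [ 0.42221685 -0.2750905   0.04      ]
0.09825206585779163 65.71739821860884
shift [ 0.2679 -0.1979  0.0009] turn [-5.000e-02  3.000e-02  4.908e+01]
```

Request:
{"op": "drive_tool", "data": {
  "motion": [
    [[-1,0.04,-0.03,0,0,0,8],[-1,0.08,-0.06,0,0,0,16],[-1,0.12,-0.09,0,0,0,24],[-1,0.16,-0.12,0,0,0,32],[-1,0.2,-0.15,0,0,0,40]]
  ]
}}

```text
clock: 0.6
ee_pos: [0.3741, -0.3594, 0.2312]
ee_rot: [-3.141, 0.0, -0.244]
force: [1.2, -1.1, 0.2]
gripper_width: 0.0856
finger_force: 0.0
```

Run:
```python
from h import *
go([.4222,-.2751,.21],np.radians(-24.28)); print(manip.read_state()["joints"])
```

```text
shift [ 0.0263 -0.0934  0.0212] turn [-1.000e-02  2.000e-02  1.031e+01]
[ 7.10467780e-01  2.28226686e-01 -5.08574539e-03  1.87593082e+00
  1.21687784e-03  1.03781770e+00 -1.10978016e+00]
```

Request:
{"op": "drive_tool", "data": {
  "motion": [
    [[-1,0.01,-0.04,0,0,0,5],[-1,0.0212,-0.08,0,0,0,9],[-1,0.0212,-0.08,0,0,0,9],[-1,0.0212,-0.08,0,0,0,9]]
  ]
}}

```text
clock: 1.0
ee_pos: [0.4134, -0.288, 0.2312]
ee_rot: [-3.142, 0.0, -0.394]
force: [-0.5, -0.2, 0.0]
gripper_width: 0.0855
finger_force: 0.0
```

Run:
```python
from h import *
go([.4222,-.2751,.21],np.radians(-24.28))
c=camera_info("wrist"); print(c); cv2.imwrite("pics/w1.png",snapshot("wrist"))
```

```text
shift [ 0.0032 -0.0153  0.0212] turn [-0.    0.02  1.73]
{'intrinsics': array([[413.44786185,   0.        , 318.52006588],
       [  0.        , 413.44786185, 246.32159231],
       [  0.        ,   0.        ,   1.        ]]), 'D': array([-0.08553597,  0.        ,  0.        ,  0.        ,  0.        ]), 'origin': array([ 0.48065584, -0.31636245,  0.37437863]), 'orientation': array([ 2.84966320e+00,  3.66865645e-04, -1.96386136e+00])}
```

View pics/w1.png

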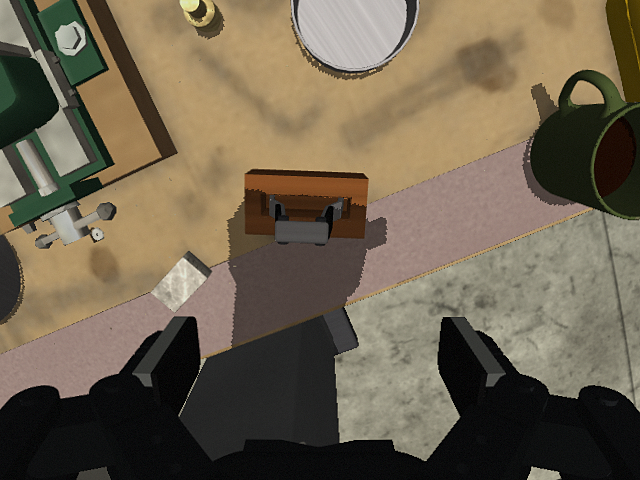

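Run:
```python
from h import *
c=camera_info("wrist"); print(c["origin"],manip.read_state()["ee_pos"],manip.read_state()["ee_rot"])
c['origin']=np.array([ 0.48065584, -0.31636245,  0.37437863]);c['orientation']=np.array([ 2.84966320e+00,  3.66865645e-04, -1.96386136e+00])
P=np.array([ray(c,u,.04) for u in [(246,175),(368,179),(367,239),(245,234)]]);print(P.round(4),P.mean(0).round(4))
l=P[0]+P[3]-P[1]-P[2]; print(np.degrees(np.arctan2(l[1],l[0])),np.hypot(*l[:2])/2)
B=np.array([ray(c,u,.125) for u in [(275,222),(328,222.5),(328,243),(276,243)]]);print(B.round(4),B.mean(0).round(4))
l=B[0]+B[3]-B[1]-B[2]; print(np.degrees(np.arctan2(l[1],l[0])),np.hypot(*l[:2])/2)
```

```text
[ 0.48009816 -0.31739611  0.37434766] [ 0.41284105 -0.28892435  0.23116301] [ 3.14144741e+00  4.45733092e-04 -3.95218080e-01]
[[ 0.4658 -0.2467  0.04  ]
 [ 0.425  -0.3364  0.04  ]
 [ 0.3782 -0.3179  0.04  ]
 [ 0.4215 -0.2249  0.04  ]] [ 0.4226 -0.2815  0.04  ]
65.29638452254183 0.10055726009044753
[[ 0.4363 -0.2687  0.125 ]
 [ 0.4234 -0.2989  0.125 ]
 [ 0.4112 -0.2939  0.125 ]
 [ 0.4237 -0.2637  0.125 ]] [ 0.4237 -0.2813  0.125 ]
67.19278499864399 0.03276820241753716
```

Run:
```python
from h import *
go([.4231,-.2815,.16],np.radians(-24.2))
```

```text
shift [ 0.0066 -0.0108  0.0712] turn [0.01 0.03 1.56]
```

Request:
{"op": "drive_tool", "data": {
  "motion": [
    [[-1,0.003,-0.005,0.035,0,0,0.8],[-1,0.0066,-0.0108,0.071,0,0,1.6],[-1,0.0066,-0.0108,0.071,0,0,1.6],[-1,0.0066,-0.0108,0.071,0,0,1.6],[-1,0.0066,-0.0108,0.071,0,0,1.6]]
  ]
}}

```text
clock: 1.55
ee_pos: [0.4236, -0.2824, 0.162]
ee_rot: [3.141, -0.002, -0.424]
force: [0.0, -0.0, 0.4]
gripper_width: 0.0858
finger_force: 0.0
```

Run:
```python
from h import *
snapshot("wrist");snapshot("wrist")
c=camera_info("wrist"); im=snapshot("wrist"); cv2.imwrite("pics/w2.png",im)
import json; json.dump({k:np.array(v).tolist() for k,v in c.items()},open("w2.json","w"))
print(manip.read_state()["ee_pos"],manip.read_state()["ee_rot"])
# expected: bridge top, tips of stand
R=Ro.from_euler('z',-24.2,degrees=True)
print(proj(c,R.apply([[0,0,.125]])+[.4231,-.2815,0]))
```

```text
[ 0.42367698 -0.28191706  0.16162627] [ 3.14131380e+00 -1.94044358e-03 -4.24098626e-01]
[[317.02293871 286.78241143]]
```

View pics/w2.png

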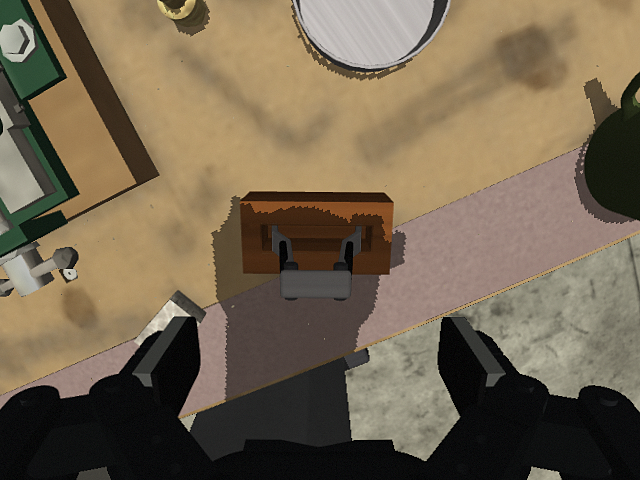

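Request:
{"op": "drive_tool", "data": {
  "motion": [
    [[-1,0.001,0,0.03,0,0,0],[-1,0.001,0,0.06,0,0,0],[-1,0.001,0,0.085,0,0,0],[-1,0.001,0,0.093,0,0,0],[-1,0.001,0,0.093,0,0,0]]
  ]
}}

```text
clock: 2.2
ee_pos: [0.4241, -0.2817, 0.0672]
ee_rot: [-3.141, 0.001, -0.424]
force: [0.2, 0.3, 1.2]
gripper_width: 0.0858
finger_force: 0.0
```

Request:
{"op": "drive_tool", "data": {
  "motion": [
    [[-0.3,0,0,0,0,0,0],[-0.1,0,0,0,0,0,0],[-0.05,0,0,0,0,0,0],[0.0,0,0,0,0,0,0],[0.0,0,0,0,0,0,0]]
  ]
}}

```text
clock: 2.7
ee_pos: [0.4244, -0.2817, 0.0676]
ee_rot: [-3.142, -0.0, -0.424]
force: [0.7, 0.6, 1.1]
gripper_width: 0.0428
finger_force: 0.4
```

Request:
{"op": "drive_tool", "data": {
  "motion": [
    [[0.06,0,0,0,0,0,0],[0.08,0,0,0,0,0,0],[0.08,0,0,0,0,0,0],[0.08,0,0,0,0,0,0]]
  ]
}}

```text
clock: 3.1
ee_pos: [0.4246, -0.2823, 0.0679]
ee_rot: [3.141, -0.001, -0.424]
force: [-1.0, -1.2, 8.8]
gripper_width: 0.0393
finger_force: 12.8
```

Request:
{"op": "drive_tool", "data": {
  "motion": [
    [[0.08,0,0,-0.003,0,0,0],[0.08,0,0,-0.008,0,0,0],[0.08,0,0,-0.015,0,0,0],[0.08,0,0,-0.025,0,0,0],[0.08,0,0,-0.035,0,0,0]]
  ]
}}

```text
clock: 3.6
ee_pos: [0.4243, -0.2817, 0.1033]
ee_rot: [-3.142, -0.0, -0.424]
force: [-0.1, -0.2, -1.0]
gripper_width: 0.0391
finger_force: 4.2
```

Request:
{"op": "drive_tool", "data": {
  "motion": [
    [[0.08,0,0,-0.02,0,0,0],[0.08,0,0,-0.05,0,0,0],[0.08,0,0,-0.08,0,0,0],[0.08,0,0,-0.11,0,0,0],[0.08,0,0,-0.14,0,0,0]]
  ]
}}

```text
clock: 4.1
ee_pos: [0.424, -0.2815, 0.2444]
ee_rot: [-3.142, -0.001, -0.424]
force: [0.5, -0.4, -1.4]
gripper_width: 0.0394
finger_force: 4.2
```

Run:
```python
from h import *
s=snapshot("side"); w=snapshot("wrist")
o=np.vstack([np.hstack([cv2.resize(s[150:400,180:420],(480,500),interpolation=cv2.INTER_CUBIC),cv2.resize(w,(320,240)).repeat(1,0) if 0 else np.vstack([cv2.resize(w,(320,240)),np.zeros((260,320,3),np.uint8)])])])
cv2.imwrite("pics/l1.png",o)
p=manip.read_state(); print(p["ee_pos"],p["gripper_width"],p["finger_force"],p["force"],p["joints"])
go([.501,.075,.25],np.radians(-24))
```

```text
[ 0.42559364 -0.28245494  0.24679408] 0.03924982637403722 4.174757268629037 [ 0.16302384 -0.21486043 -0.56133571] [ 0.56430471  0.19457046 -0.04389503  1.87989539  0.00983071  1.06105644
 -1.47808256]
shift [-0.0782 -0.3568 -0.0039] turn [ 0.04 -0.36 -0.28]
```

View pics/l1.png

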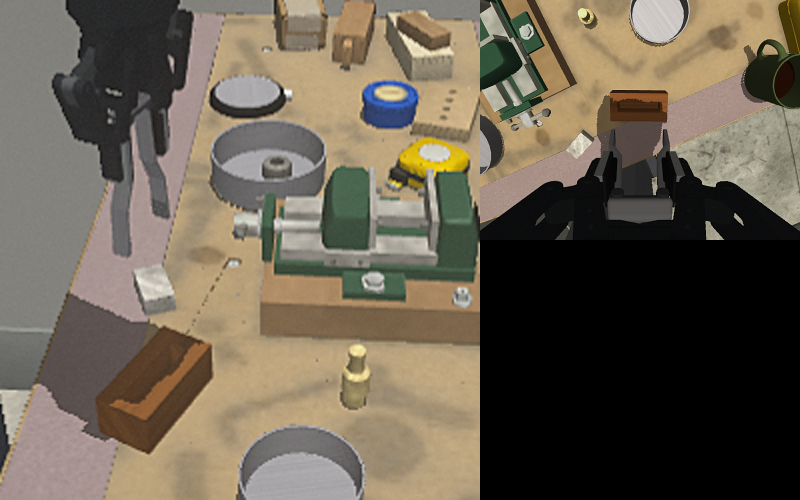

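Request:
{"op": "drive_tool", "data": {
  "motion": [
    [[0.08,-0.008,-0.025,0,0,0,-3],[0.08,-0.02,-0.065,0,0,0,-8],[0.08,-0.032,-0.105,0,0,0,-13],[0.08,-0.044,-0.145,0,0,0,-18],[0.08,-0.056,-0.185,0,0,0,-23]]
  ]
}}

```text
clock: 4.7
ee_pos: [0.4487, -0.0877, 0.2421]
ee_rot: [-3.142, 0.0, -0.018]
force: [0.4, -0.3, -1.4]
gripper_width: 0.0395
finger_force: 4.2
```

Run:
```python
from h import *
go([.47,.068,.25],np.radians(15)); s=manip.read_state();print(s["ee_pos"],s["ee_rot"])
```

```text
shift [ 0.0186 -0.156  -0.0079] turn [ -0.     0.03 -16.  ]
[ 0.44870697 -0.08767884  0.2421348 ] [-3.14159100e+00  4.90954441e-04 -1.75336634e-02]
```

Request:
{"op": "drive_tool", "data": {
  "motion": [
    [[0.08,0.005,-0.04,-0.002,0,0,-4],[0.08,0.01,-0.08,-0.004,0,0,-8],[0.08,0.015,-0.115,-0.006,0,0,-12],[0.08,0.0186,-0.142,-0.008,0,0,-16],[0.08,0.0186,-0.142,-0.008,0,0,-16]]
  ]
}}

```text
clock: 5.2
ee_pos: [0.4706, 0.0556, 0.2503]
ee_rot: [-3.141, -0.0, 0.266]
force: [0.4, -0.1, -0.9]
gripper_width: 0.0394
finger_force: 4.2
```

Run:
```python
from h import *
snapshot("wrist");snapshot("wrist");snapshot("wrist")
c=camera_info("wrist"); im=snapshot("wrist"); cv2.imwrite("pics/w3.png",im)
import json; json.dump({k:np.array(v).tolist() for k,v in c.items()},open("w3.json","w"))
s=manip.read_state();print(s["ee_pos"],s["ee_rot"],s["gripper_width"])
```

```text
[0.47066409 0.05084775 0.25005218] [3.14146392e+00 7.03197940e-04 2.55687549e-01] 0.03944195233493304
```

View pics/w3.png

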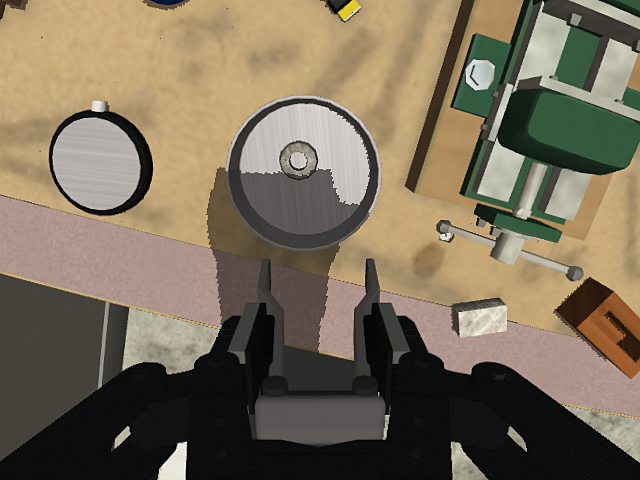

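Run:
```python
from h import *
import json
c={k:np.array(v) for k,v in json.load(open("w3.json")).items()}
im=cv2.imread("pics/w3.png")
n=ray(c,(298,160),.023);print("nut",n,"pan",ray(c,(304.5,172.5),.045),"mirror",ray(c,(96,160),.014))
s=manip.read_state(); R=Ro.from_euler('xyz',s["ee_rot"])
for z in(.18,.188,.196):print("tips",z,[R.inv().apply(ray(c,u,z)-s["ee_pos"]).round(4) for u in((265,262),(372,262))])
go([n[0],n[1],.20],np.radians(14.65))
```

```text
nut [0.50573994 0.07900419 0.023     ] pan [0.49917764 0.07068923 0.045     ] mirror [0.45915573 0.26134218 0.014     ]
tips 0.18 [array([-0.0002, -0.0295,  0.07  ]), array([-0.0001,  0.0289,  0.0701])]
tips 0.188 [array([ 0.0026, -0.0284,  0.062 ]), array([0.0027, 0.0278, 0.0621])]
tips 0.196 [array([ 0.0053, -0.0273,  0.054 ]), array([0.0054, 0.0267, 0.0541])]
shift [ 0.0411 -0.0184  0.05  ] turn [ 0.01  0.04 -0.  ]
```

Request:
{"op": "drive_tool", "data": {
  "motion": [
    [[0.08,0.015,-0.007,0.02,0,0,0],[0.08,0.03,-0.014,0.05,0,0,0],[0.08,0.0395,-0.0184,0.09,0,0,0],[0.08,0.0395,-0.0184,0.12,0,0,0],[0.08,0.0395,-0.0184,0.12,0,0,0]]
  ]
}}

```text
clock: 5.9
ee_pos: [0.5024, 0.0782, 0.127]
ee_rot: [-3.141, 0.006, 0.256]
force: [-0.9, -0.1, -0.3]
gripper_width: 0.0392
finger_force: 4.2
```

Run:
```python
from h import *
snapshot("wrist");snapshot("wrist");snapshot("wrist")
c=camera_info("wrist"); im=snapshot("wrist"); cv2.imwrite("pics/w4.png",im)
import json; json.dump({k:np.array(v).tolist() for k,v in c.items()},open("w4.json","w"))
s=manip.read_state();print(s["ee_pos"],s["ee_rot"],s["gripper_width"])
```

```text
[0.505398   0.07907674 0.13208236] [ 3.14114638e+00 -2.17076979e-03  2.56082228e-01] 0.03921978222841403
```

View pics/w4.png

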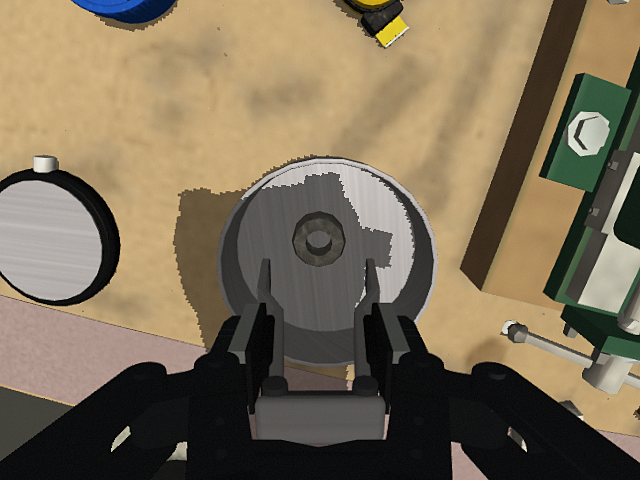

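Run:
```python
from h import *
import json
c={k:np.array(v) for k,v in json.load(open("w4.json")).items()}
s=manip.read_state(); R=Ro.from_euler('xyz',s["ee_rot"]); print(s["ee_pos"])
n=ray(c,(318.5,237.5),.023);print("nut",n,R.inv().apply(n-s["ee_pos"]))
z=s["ee_pos"][2]-.062
print("tips",[R.inv().apply(ray(c,u,z)-s["ee_pos"]).round(4) for u in((265,262),(372,262))])
T=[R.inv().apply(ray(c,u,.045)-s["ee_pos"]).round(4) for u in((218,262),(437,262),(328,158),(328,365))];print("rim",T)
print("mirror",ray(c,(45,243),.014))
```

```text
[0.505398   0.07907674 0.13208236]
nut [0.50824787 0.07961519 0.023     ] [0.00265651 0.00015228 0.10908846]
tips [array([ 0.0024, -0.0279,  0.062 ]), array([0.0024, 0.0282, 0.062 ])]
rim [array([-0.0062, -0.0592,  0.087 ]), array([-0.0062,  0.0703,  0.0871]), array([0.054 , 0.0053, 0.0872]), array([-0.0759,  0.0063,  0.0869])]
mirror [0.45483571 0.25923804 0.014     ]
```

Request:
{"op": "drive_tool", "data": {
  "motion": [
    [[0.08,0,0,0.015,0,0,0],[0.08,0,0,0.035,0,0,0],[0.08,0,0,0.05,0,0,0],[0.08,0,0,0.057,0,0,0],[0.08,0,0,0.057,0,0,0]]
  ]
}}

```text
clock: 6.6
ee_pos: [0.5048, 0.0792, 0.0738]
ee_rot: [3.141, -0.0, 0.257]
force: [0.0, 0.0, -0.5]
gripper_width: 0.0396
finger_force: 4.2
```

Request:
{"op": "drive_tool", "data": {
  "motion": [
    [[0.08,0,0,0,0,0,0],[0.08,0,0,0,0,0,0]]
  ]
}}

```text
clock: 6.8
ee_pos: [0.5052, 0.0794, 0.0743]
ee_rot: [3.141, -0.001, 0.257]
force: [0.5, 0.4, -0.6]
gripper_width: 0.0394
finger_force: 4.2
```

Request:
{"op": "drive_tool", "data": {
  "motion": [
    [[0.1,0,0,0.001,0,0,0],[0.12,0,0,0.002,0,0,0],[0.14,0,0,0.002,0,0,0],[0.16,0,0,0.002,0,0,0],[0.16,0,0,0.002,0,0,0]]
  ]
}}

```text
clock: 7.3
ee_pos: [0.5046, 0.0794, 0.0713]
ee_rot: [-3.141, 0.0, 0.257]
force: [0.7, 0.4, -0.3]
gripper_width: 0.036
finger_force: 5.8
```

Request:
{"op": "drive_tool", "data": {
  "motion": [
    [[0.18,0,0,0,0,0,0],[0.2,0,0,0,0,0,0],[0.22,0,0,0,0,0,0],[0.24,0,0,0,0,0,0],[0.24,0,0,0,0,0,0]]
  ]
}}

```text
clock: 7.8
ee_pos: [0.5047, 0.0794, 0.0714]
ee_rot: [-3.142, -0.0, 0.257]
force: [-0.4, -0.9, 0.4]
gripper_width: 0.0332
finger_force: 36.4
```

Request:
{"op": "drive_tool", "data": {
  "motion": [
    [[0.27,0,0,0,0,0,0],[0.3,0,0,0,0,0,0],[0.3,0,0,0,0,0,0]]
  ]
}}

```text
clock: 8.1
ee_pos: [0.5047, 0.0794, 0.0714]
ee_rot: [-3.142, -0.0, 0.257]
force: [-0.0, -0.4, 3.5]
gripper_width: 0.033
finger_force: 58.1
```

Request:
{"op": "drive_tool", "data": {
  "motion": [
    [[0.3,0,0,-0.003,0,0,0],[0.3,0,0,-0.008,0,0,0],[0.3,0,0,-0.015,0,0,0],[0.3,0,0,-0.025,0,0,0],[0.3,0,0,-0.035,0,0,0]]
  ]
}}

```text
clock: 8.6
ee_pos: [0.5047, 0.0795, 0.1074]
ee_rot: [-3.141, -0.0, 0.257]
force: [-0.0, 0.4, -1.8]
gripper_width: 0.0327
finger_force: 58.4
```

Request:
{"op": "drive_tool", "data": {
  "motion": [
    [[0.3,0,0,-0.01,0,0,0],[0.3,0,0,-0.025,0,0,0],[0.3,0,0,-0.045,0,0,0],[0.3,0,0,-0.062,0,0,0],[0.3,0,0,-0.073,0,0,0]]
  ]
}}

```text
clock: 9.1
ee_pos: [0.5049, 0.0795, 0.1811]
ee_rot: [3.141, -0.002, 0.257]
force: [0.2, 0.1, -1.0]
gripper_width: 0.0327
finger_force: 58.4
```

Run:
```python
from h import *
c=camera_info("wrist"); s0=manip.read_state(); im=snapshot("wrist"); cv2.imwrite("pics/w5.png",im[150:,:])
s=manip.read_state();print(s0["ee_pos"],s["ee_pos"],s["gripper_width"],s["force"],s["joints"])
go([.455,.261,.18],s["ee_rot"][2])
g=cv2.cvtColor(im,cv2.COLOR_BGR2GRAY)
import json; json.dump({k:np.array(v).tolist() for k,v in c.items()},open("w5.json","w"))
```

```text
[0.50493846 0.07949004 0.18111973] [0.50547118 0.07958998 0.18218032] 0.03239911648261888 [1.74177008 0.44214058 1.70215722] [ 0.11718373  0.2947048  -0.39116989  1.93360518  0.13853113  0.93605479
 -1.65469298]
shift [-0.0027 -0.1883  0.0021] turn [ 0.03 -0.17 -0.  ]
```

View pics/w5.png

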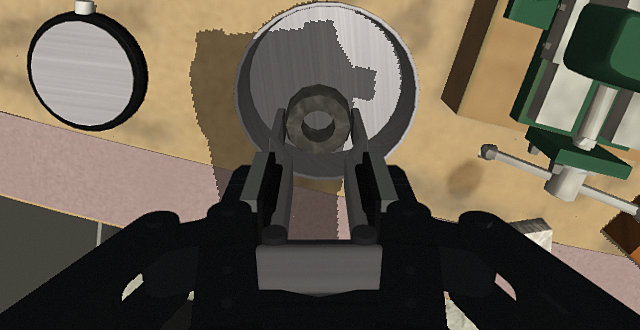

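Run:
```python
from h import *
import json
c={k:np.array(v) for k,v in json.load(open("w5.json")).items()}
s=manip.read_state();R=Ro.from_euler('xyz',s["ee_rot"])
m=ray(c,(81,223),.014); n=ray(c,(319,264),.134); print(m,n,R.inv().apply(n-[.505,.0795,.181]),"move",R.inv().apply(m-n))
```

```text
[0.45629459 0.26147201 0.014     ] [0.51158685 0.08087378 0.134     ] [0.00658156 0.00032426 0.0470197 ] move [-0.00793226 -0.1887744   0.1198927 ]
```

Request:
{"op": "drive_tool", "data": {
  "motion": [
    [[0.3,-0.001,-0.015,0,0,0,0],[0.3,-0.002,-0.04,0,0,0,0],[0.3,-0.003,-0.07,0,0,0,0],[0.3,-0.004,-0.1,0,0,0,0],[0.3,-0.005,-0.13,0,0,0,0]]
  ]
}}

```text
clock: 9.65
ee_pos: [0.4661, 0.2047, 0.1791]
ee_rot: [3.142, 0.0, 0.257]
force: [-0.2, 0.3, -1.2]
gripper_width: 0.0325
finger_force: 58.5
```

Request:
{"op": "drive_tool", "data": {
  "motion": [
    [[0.3,0,-0.025,0,0,0,0],[0.3,-0.001,-0.045,0,0,0,0],[0.3,-0.001,-0.056,0,0,0,0],[0.3,-0.001,-0.0585,0,0,0,0],[0.3,-0.001,-0.0585,0,0,0,0]]
  ]
}}

```text
clock: 10.15
ee_pos: [0.451, 0.2597, 0.1791]
ee_rot: [3.141, 0.0, 0.257]
force: [0.2, 0.1, -1.6]
gripper_width: 0.0324
finger_force: 58.5
```

Request:
{"op": "drive_tool", "data": {
  "motion": [
    [[0.3,0,0,0,0,0,0],[0.3,0,0,0,0,0,0],[0.3,0,0,0,0,0,0],[0.3,0,0,0,0,0,0],[0.3,0,0,0,0,0,0]]
  ]
}}

```text
clock: 10.65
ee_pos: [0.451, 0.26, 0.1794]
ee_rot: [-3.142, -0.0, 0.257]
force: [0.5, -0.5, -1.2]
gripper_width: 0.0327
finger_force: 58.5
```

Run:
```python
from h import *
c=camera_info("wrist"); im=snapshot("wrist"); s2=snapshot("side")
s=manip.read_state();print(s["ee_pos"],s["ee_rot"],s["gripper_width"],s["force"],s["qvel"].round(3),s["joints"][6])
R=Ro.from_euler('xyz',s["ee_rot"]);print("nut~",s["ee_pos"]+R.apply([.004,0,.0664]),"mirror px",proj(c,[.456,.261,.014]))
o=np.hstack([im[150:400,150:490],cv2.resize(s2[120:270,230:380],(250,250))]);cv2.imwrite("pics/f.png",o)
```

```text
[0.45090618 0.26012369 0.17935369] [-3.14153392e+00 -2.10063833e-05  2.56934962e-01] 0.03280290473957589 [-0.16479554  0.59290992 -0.85330773] [-0.001  0.001 -0.002  0.001  0.001 -0.001 -0.001] -2.058509374932455
nut~ [0.45477523 0.26114428 0.11295377] mirror px [[318.76245681 215.01251606]]
```

View pics/f.png

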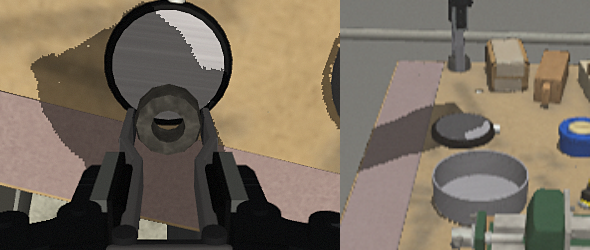

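```bash
python3 -c "
from station import job_done
print(job_done())"
```

```text
the job is handed in; nothing more can be done
None
```

The job is handed in at about 11 s of the 61 s allowed. The tongs are squeezed on the nut and hold it level and still. By my measurements it is within about 2 mm of the mirror's centre and about 10 cm above its plate, and nothing else was touched or moved. The verdict itself was not reported back.

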